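# Close up the screen-printing press

## Robot

A 7-joint arm with a two-finger parallel gripper is mounted at the origin on the work surface. World frame = base frame: x ahead of the robot, y to its left, z up, the work surface at z = 0. Lengths are in m, angles in rad, forces in N, time in s.
With the tool pointing down it reaches from about 0.4 to 0.85 m from the base axis. Payload 10.4 kg.
Tool frame: the origin (TCP) lies midway between the tips of the shut fingers; the grasp point (between the pads) lies 19 mm behind it (r.grasp_offset is the distance from the TCP to the grasp point, in m); x points along the fingers, y is the direction in which the jaws open and shut, and the axes are right-handed (so a half turn about x gives the same grasp; the last joint's range is limited). The gripper opens to 87 mm and grips with 3 to 60 N. Pads are 19 mm wide; open, the fingers measure 117 mm over their backs; the gripper's body (75 mm by 190 mm) begins 51 mm behind the grasp point.
Start: joints at [-1.22, 0.332, -0.065, 1.46, 0.022, 1.35, -0.088], TCP at [0.228, 0.582, 0.223] pointing down, gripper open.
Joint ranges: [-2.6, 2.6], [-0.5, 2.12], [-1.47, 1.34], [0.16, 2.42], [-1.27, 4.41], [0.06, 2.06], [-2.6, 2.6]. Speed limits (rad/s): [2.22, 2.22, 2.79, 2.79, 3.14, 3.14, 3.14].

## Interface

Orientations are given as a unit quaternion [x, y, z, w].
In Python, from bench import r, vision, close_job gives the robot as it stands. The module is installed in compiled form; this text tells all that it offers.
- The arm moves only by the shell command python3 -m pendant 'ROWS' [OPENING] [FORCE]. ROWS is text: rows parted by semicolons, each of 6 numbers parted by spaces: the shift along the tool's x, y, z in units of 0.25 m (1.0 is 0.25 m), then the turn, a rotation vector about the tool's x, y, z in units of 1.5 rad (1.0 is 1.5 rad). A call has 1 to 8 rows; each row is the pose to reach, as a shift and turn from the pose commanded when the call began, along the tool's axes at that moment; what a row does not reach only later rows make up. A row lasts 1/10 s, in which the tool goes at most 50 mm and 8.59 degrees, less where a joint would pass 70% of its speed; a pose out of reach is approached as far as the arm can. A call with a number of a shift or a turn outside -1 to 1 is refused whole. A call with a gripper value outside its range is refused whole. OPENING is the gripper command: -1 is shut, 1 is fully open, values between are in proportion, set as the call begins (- or left out, the last holds). The fingers move at their own pace and stop on an object; FORCE is the grip in N (left out, the last holds). Time passes only in rows, so rows that repeat a pose let the fingers close. It gives the time, the measured TCP pose, the force and the opening at its end, in the units of the state.
- r.read_state(): the state, without advancing time (a new reading comes with each control period).
- vision.camera(name): name is "scene" or "top" or "wrist"; returns (picture, depth): 384x512x3 uint8, blue, green, red; 384x512 float32, m along the optical axis (not along the pixel's ray), 0 where there is no reading.
- vision.get_calibration(name): a dict with "camera_matrix" (3x3 intrinsics, pixels), "rvec" (rotation vector, rad) and "tvec" (3), from world to camera coordinates, as OpenCV has them. Camera axes: x right, y down, z forward; pixel columns grow to the right and rows downward; lengths in m; the calibration is good to about 2 mm. A picture is of the moment at which its call begins: read the wrist's pose just before it. get_calibration takes no time and is no camera call; for the wrist camera it gives the pose at the moment of the call.
- close_job(): hands the job in, once; it reports no verdict.
The state is a dict: "time": time; "joint_positions": joint angles; "joint_vel": joint speeds; "joint_torque": joint torques, N m; "ee_pos": TCP position; "eef_rot": TCP orientation; "ft_force": force on the tool from outside, world axes, zero at the start; "torque": the same for the moment, N m; "width": finger opening in m.
Only numpy, scipy, OpenCV 4.12 (cv2) and the standard library are available. Lean on these libraries where they do the work, as an engineer would, in place of code of your own. Each camera call takes 0.05 s, during which the arm holds its last target. There are 200 camera calls.

## Task

Get the small screen-printing press ready for a print: push the white print board by its blue end cleat until it is fully home against its stop under the raised screen, then press the screen frame down with the fingertips until it lies flat on the board. Only push: do not swing the screen further up out of the way, do not lower it before the board is home, do not slam it, and leave the tubs, jar, bottle and squeegee standing where they are.

Things in the scene. Friction and masses are not known exactly. Their poses are not given: they have to be found in the camera images.
- press: The press: wooden base 300 (x) x 280 (y) x 22 mm, fixed, placed differently each time. Origin: centre of its underside, on the table; x towards the hinge (away from the robot), y to the left, where the board comes out. Two aluminium runners 16 mm high and wide lie at x = +-80 mm out to y = 370 mm, table free between. Two hinge clamps at x = 139, y = +-90 mm, 91 mm high with knobs.
- board (a joint): Travel of the print board along the press's y, m: 0 = fully home (hits its stop there), grows as it is out to the left, at most 0.16. Starts out. It stays where it is left (sliding friction about 2 N plus light damping).
- board_end (a point): Middle of the outer (+y) face of the blue cleat on the board's left end; push it towards press -y. Cleat: 130 mm along x, 16 along y, from 25 to 81 mm above the table; this point 55 mm above it, at press x = 0. At home it is at press y = 215 mm, 75 mm outside the screen frame. White board: 200 mm along x, top 43 mm above the table. Axes as the press.
- screen (a joint): Angle of the screen about its hinge, rad: 0 = flat on the board (stops there), grows as the front edge is raised; starts half open, at most 1.2. The stiff hinge holds the screen at any angle; pressing down on its front rail moves it with about 2 to 6 N. It does not fall by itself.
- screen_edge (a point): Middle of the top face (30 x 280 mm) of the front rail, the screen's free edge nearest the robot; 230 mm from the hinge axis along the frame and 27 mm above it square to the frame; 77 mm above the table when flat. Site z: normal of that face, tips away from the robot as the screen rises. Grey-blue frame 245 deep x 280 wide, rails 30 wide and thick, olive mesh 3 mm at the underside.
- screen_hinge (a point): Middle of the hinge axis, 50 mm above the table, at press x = 125 mm, y = 0. The axis runs along the press's y. The point turns with the screen.
- tub_yellow: White round ink tub with lid, 92 mm wide, 87 high, yellow dot on the lid; loose, origin under its centre. Behind the board's left end.
- tub_green: The same tub with a green dot; loose, to the right of the press. It may trade places with the grey-dotted tub and the jar.
- tub_white: The same tub with a grey dot; loose, to the right of the press.
- jar: Glass jar with red lid, 68 mm wide, 90 high; loose, to the right of the press.
- bottle: White bottle with black cap, 60 mm wide, 170 high; loose, farthest to the right of the press.
- squeegee: Wooden squeegee standing on its green blade, 180 mm long (along its y), 30 wide, 60 high; loose, close behind the hinge clamps, along the press's far side.

How it is judged:
By the outcome, as a careful person would: the job done as asked, in the order asked, and still so for the second after the job is handed in, with the robot touching nothing.
It also fails if it takes over 48 s, if anything falls off the work surface, if the arm or the gripper's body presses on something with over 40 N, if the wrist force passes 120 N, or if a joint passes its speed limit or range.

## Working session

There is one attempt and no reset: what is moved stays moved. The work goes in short steps, Python scripts to look and compute and a shell command to move; the robot and the scene stay as the last step left them, time stands still between calls to the robot, and variables do not carry over. Pictures are saved under pics/ and viewed, about 8 in all and at most 12, crops included, and the job is handed in when it is done.

```bash
mkdir -p pics; cat > h.py <<'E'
import numpy as np,cv2
from bench import r,vision
from scipy.spatial.transform import Rotation as R
def snap(n,f):
    c=vision.get_calibration(n); p,d=vision.camera(n); cv2.imwrite('pics/'+f+'.png',p); np.savez('pics/'+f,p=p,d=d,K=c['camera_matrix'],rv=c['rvec'],tv=c['tvec']); return p,d
def pts(f):
    z=np.load('pics/'+f+'.npz'); d=z['d'];K=z['K'];h,w=d.shape
    u,v=np.meshgrid(np.arange(w),np.arange(h))
    c=np.dstack([(u-K[0,2])*d/K[0,0],(v-K[1,2])*d/K[1,1],d])
    M=R.from_rotvec(z['rv'].ravel()).as_matrix()
    return (c-z['tv'].ravel())@M, z['p'], d
def st():
    s=r.read_state(); print({k:np.round(s[k],4).tolist() for k in ('time','ee_pos','eef_rot','ft_force','width','joint_positions')}); print(np.round(R.from_quat(s['eef_rot']).as_matrix(),3)); return s
E
python3 - <<'E'
from h import *
a,_=snap('scene','s0'); b,_=snap('top','t0'); st()
cv2.imwrite('pics/both.png',cv2.resize(np.vstack([a,b]),None,fx=.78,fy=.78))
E
```

```text
{'time': 0.1, 'ee_pos': [0.2281, 0.5815, 0.2218], 'eef_rot': [0.131, 0.6949, -0.1319, 0.6947], 'ft_force': [1.0671, -0.1732, 0.6372], 'width': 0.0871, 'joint_positions': [-1.2196, 0.3328, -0.0647, 1.4608, 0.0216, 1.3499, -0.0885]}
[[-0.     0.365  0.931]
 [-0.001  0.931 -0.365]
 [-1.    -0.001  0.   ]]
```

View pics/both.png

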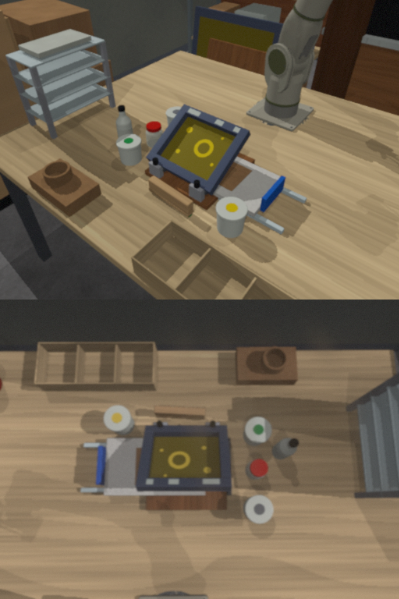

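The top view, with the robot at the bottom, shows the press in the middle. The board is out to the left, with its blue cleat at about (100,465) in the stacked picture, and the screen is half open. The yellow tub sits behind the board's left end at (117,418). Next I'll measure from depth.

```bash
python3 - <<'E'
from h import *
for f in ('t0','s0'):
    P,p,d=pts(f); h=cv2.cvtColor(p,cv2.COLOR_BGR2HSV)
    ok=d>0
    m=ok&(h[...,0]>105)&(h[...,0]<125)&(h[...,1]>190)&(p[...,0]>90)&(P[...,2]>.0)&(P[...,2]<.1)
    q=P[m]; print(f,'blue',m.sum())
    if m.sum():
        top=q[q[:,2]>.074]; print('z',np.percentile(q[:,2],[2,50,98]))
        (c,s,a)=cv2.minAreaRect(top[:,:2].astype(np.float32)); print('top',c,s,a,len(top))
    # frame grey-blue
    m=ok&(h[...,0]>100)&(h[...,0]<130)&(h[...,1]>40)&(h[...,1]<170)&(P[...,2]>.05)&(P[...,2]<.32)&(P[...,0]>.3)&(P[...,0]<.95)&(abs(P[...,1])<.5)
    # olive mesh
    o=ok&(h[...,0]>20)&(h[...,0]<35)&(h[...,1]>200)&(P[...,2]>.05)&(P[...,0]>.3)&(P[...,0]<1)&(abs(P[...,1])<.4)
    q=P[o]; print('mesh',len(q),q.min(0),q.max(0)); c=np.median(q,0); q=q[np.linalg.norm(q-c,axis=1)<.2]
    c=q.mean(0); n=np.linalg.svd(q-c,full_matrices=False)[2][2]; n*=np.sign(n[2]); print('c',c,'n',n,'tilt',np.arccos(n[2]),'yaw of n',np.arctan2(n[1],n[0]))
    for u,v,l in [(117,418,'Y'),(180,410,'sq'),(258,430,'G')] if f=='t0' else []:
        print(l,P[int((v-300)/.78),int(u/.78)])
P,p,d=pts('t0')
cv2.imwrite('pics/c1.png',cv2.resize(p[125:280,90:340],None,fx=3.1,fy=3.1,interpolation=cv2.INTER_CUBIC))
E
```

```text
t0 blue 0Traceback (most recent call last):
  File "<stdin>", line 14, in <module>
    return umr_minimum(a, axis, None, out, keepdims, initial, where)
ValueError: zero-size array to reduction operation minimum which has no identity
```

```bash
python3 - <<'E'
from h import *
for f in ('t0','s0'):
    P,p,d=pts(f); h=cv2.cvtColor(p,cv2.COLOR_BGR2HSV); z=np.load('pics/'+f+'.npz'); print(z['tv'].ravel(),z['rv'].ravel(),z['K'].ravel(),P.reshape(-1,3).min(0),P.reshape(-1,3).max(0),d.min(),d.max())
    k=.78
    for u,v,l in ([(117,418,'Y'),(180,410,'sq'),(100,465,'cleat'),(180,435,'mesh'),(20,500,'table')] if f=='t0' else [(271,193,'cleat'),(231,208,'Y'),(205,148,'mesh')]):
        v2=int((v-(300 if f=='t0' else 0))/k);u2=int(u/k); print(l,u2,v2,P[v2,u2],d[v2,u2],h[v2,u2],p[v2,u2])
P,p,d=pts('t0')
cv2.imwrite('pics/c1.png',cv2.resize(p[125:280,90:340],None,fx=3.1,fy=3.1,interpolation=cv2.INTER_CUBIC))
E
```

```text
[-0.09738738  0.59474694  0.93791355] [ 2.12934693 -2.14509739  0.19074195] [366.38524883   0.         259.90242292   0.         366.38524883
 194.41115817   0.           0.           1.        ] [ 0.09531679 -1.4349147  -0.76079267] [1.42581633 1.22196165 1.02539731] 0.0 1.9300169
Y 150 151 [0.70588777 0.18798356 0.0882426 ] 0.96785676 [ 23 151 177] [ 72 154 177]
sq 230 141 [ 0.74219521 -0.02078406  0.05760204] 1.0061713 [ 15 100 151] [ 92 122 151]
cleat 128 211 [0.54774176 0.24053399 0.07984038] 0.9490341 [112 155 148] [148  83  58]
mesh 230 173 [ 0.64835011 -0.02249177  0.07395459] 0.97428423 [135   9  55] [55 53 54]
table 25 256 [4.35435962e-01 5.44014121e-01 8.65626157e-05] 1.0058434 [ 17  84 145] [ 97 124 145]
[ 0.41192433 -0.175976    1.56000271] [ 1.10181942  2.27223066 -1.1240585 ] [433.84079368   0.         244.09967308   0.         433.84079368
 191.83364747   0.           0.           1.        ] [-2.55290524 -2.06596481 -0.77103612] [1.30208019 0.64635229 0.81708996] 0.0 3.9997206
cleat 347 247 [1.30208019 0.52077715 0.81708996] 0.0 [108 213 153] [153  78  25]
Y 296 266 [0.70722789 0.18745307 0.08592889] 0.9786979 [ 26 237 181] [ 13 159 181]
mesh 262 189 [ 0.55731857 -0.02030573  0.1172122 ] 1.155396 [ 25 177 108] [ 33  96 108]
```

View pics/c1.png

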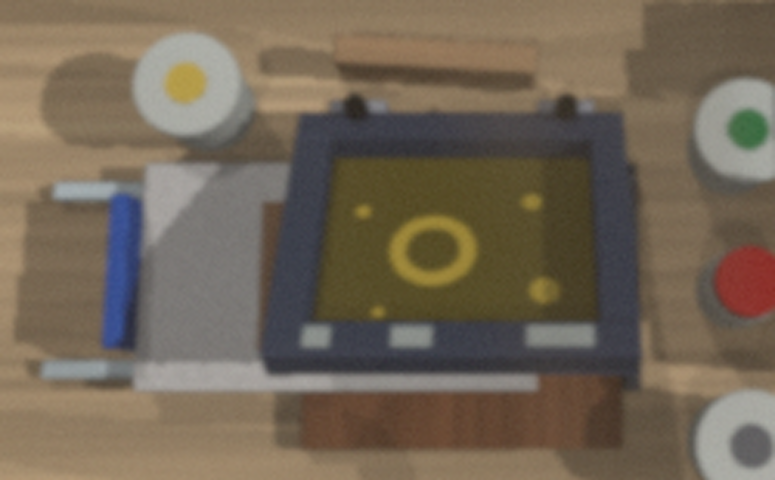

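The enlarged crop shows the cleat running from (125,195) to (115,345), tilted a few degrees. The front rail is along row 345 and the yellow tub at (190,85). Now I'll fit the press pose.

```bash
python3 - <<'E'
from h import *
for f in ('t0','s0'):
    P,p,d=pts(f); h=cv2.cvtColor(p,cv2.COLOR_BGR2HSV); ok=d>0
    reg=ok&(P[...,0]>.3)&(P[...,0]<.85)&(abs(P[...,1])<.45)&(P[...,2]>.02)&(P[...,2]<.35)
    b=reg&(h[...,0]>105)&(h[...,0]<122)&(h[...,1]>140)&(p[...,0]>90)&(P[...,1]>.1)
    q=P[b]; print(f,'blue',len(q),np.percentile(q,[1,50,99],axis=0).round(4).tolist())
    top=q[q[:,2]>.076]
    if len(top)>20: print('top',len(top),cv2.minAreaRect(top[:,:2].astype(np.float32)))
    fc=q[q[:,2]<.072]; 
    if len(fc)>20: print('face',len(fc),fc.mean(0))
    o=reg&(h[...,0]>18)&(h[...,0]<36)&(h[...,1]>150)&(P[...,1]<.13)&(P[...,2]>.045)
    q=P[o]; c=np.median(q,0)
    for _ in range(4):
        c=q.mean(0); n=np.linalg.svd(q-c,full_matrices=False)[2][2]; n*=np.sign(n[2]); e=(q-c)@n; q=q[abs(e)<max(.003,2*e.std())]
    print('mesh',len(q),c,n,'tilt',np.arccos(n[2]),'yaw',np.degrees(np.arctan2(n[1],n[0])))
    fr=reg&(h[...,0]>105)&(h[...,0]<135)&(h[...,1]>40)&(P[...,1]<.16)&(P[...,2]>.05)
    e=(P-c)@n; fr&=(e>.022)&(e<.035); q=P[fr]
    ax=np.array([-n[0]*0,1,0]); 
    hx=np.array([n[0],n[1],0]);hx/=np.linalg.norm(hx); yv=np.cross([0,0,1],hx); xv=np.cross(yv,n)
    A=np.c_[(q-c)@xv,(q-c)@yv]; print('frame top',len(q),np.percentile(A,[0.5,99.5],axis=0), e[fr].mean(), cv2.minAreaRect(A.astype(np.float32)))
    # board white
    if f=='t0':
        w=reg&(abs(P[...,2]-.043)<.004)&(h[...,1]<60)&(h[...,2]>80); print('board',cv2.minAreaRect(P[w][:,:2].astype(np.float32)))
E
```

```text
t0 blue 248 [[0.4883, 0.2354, 0.0655], [0.5485, 0.2395, 0.0809], [0.6054, 0.2466, 0.0854]]
top 214 ((0.5456828474998474, 0.24093925952911377), (0.011491436511278152, 0.11993832141160965), 89.83013153076172)
mesh 433 [ 0.557263   -0.02447851  0.11386437] [ 0.48875853 -0.00216197  0.87241643] tilt 0.5106716495417388 yaw -0.2534397841613533
frame top 827 [[-0.11707313 -0.15361693]
 [ 0.11183573  0.11531943]] 0.025682120407256922 ((-0.0014018267393112183, -0.019374355673789978), (0.27089864015579224, 0.23344974219799042), 89.60984802246094)
board ((0.5507757663726807, -0.06698957085609436), (0.6239107251167297, 0.27981582283973694), 82.6842269897461)
s0 blue 343 [[0.4922, 0.2362, 0.0298], [0.5761, 0.2449, 0.0795], [0.6135, 0.2516, 0.0835]]
top 236 ((0.5503067970275879, 0.2437485158443451), (0.01569235883653164, 0.12383665144443512), 89.31208038330078)
face 84 [0.60609413 0.24426282 0.05098851]
mesh 3607 [ 0.56215965 -0.04666116  0.10986198] [ 0.48414671 -0.00243871  0.87498344] tilt 0.5053947180055437 yaw -0.28860444881953795
frame top 2741 [[-0.11650914 -0.13512434]
 [ 0.12279243  0.14313787]] 0.026184463520511042 ((0.003587774932384491, 0.0032754987478256226), (0.28144949674606323, 0.24297203123569489), 89.74787139892578)
```

```bash
python3 -m pendant '0 -0.05 0.12 0.1 0 0;0 -0.1 0.25 0.2 0 0;0 -0.15 0.37 0.3 0 0;0 -0.2 0.5 0.4 0 0;0 -0.25 0.62 0.5 0 0;0 -0.3 0.75 0.6 0 0;0 -0.35 0.87 0.7 0 0;0 -0.4 1 0.8 0 0' -1 20; python3 -c "
from h import *
st()"
```

```text
time: 0.9
ee_pos: [0.4249, 0.3965, 0.2223]
eef_rot: [-0.502, -0.498, 0.502, -0.498]
ft_force: [0.5, 0.1, -0.4]
width: 0.0311
{'time': 0.9, 'ee_pos': [0.4249, 0.3965, 0.2223], 'eef_rot': [-0.502, -0.4979, 0.5024, -0.4977], 'ft_force': [0.473, 0.0931, -0.3882], 'width': 0.0311, 'joint_positions': [-1.0146, 0.2333, 0.2194, 1.5941, -0.0522, 1.3204, -0.7968]}
[[-0.001  1.    -0.009]
 [-0.    -0.009 -1.   ]
 [-1.    -0.001  0.   ]]
```

```bash
python3 -m pendant '0 0.12 0.1 0 0 0;0 0.25 0.2 0 0 0;0 0.37 0.3 0 0 0;0.1 0.5 0.37 0 0 0;0.25 0.5 0.37 0 0 0;0.4 0.5 0.37 0 0 0;0.56 0.5 0.37 0 0 0;0.7 0.5 0.37 0 0 0'; python3 -m pendant '0 0 0.02 0 0 0;0 0 0.04 0 0 0;0 0 0.06 0 0 0;0 0 0.08 0 0 0'; python3 - <<'E'
from h import *
st(); a,_=snap('scene','s1')
cv2.imwrite('pics/c2.png',cv2.resize(a[100:330,150:420],None,fx=2.5,fy=2.5,interpolation=cv2.INTER_CUBIC))
E
```

```text
time: 1.7
ee_pos: [0.5484, 0.3042, 0.0452]
eef_rot: [-0.5, -0.499, 0.501, -0.499]
ft_force: [0.4, 0.5, -0.1]
width: 0.0007
time: 2.1
ee_pos: [0.5504, 0.2846, 0.0498]
eef_rot: [0.502, 0.499, -0.5, 0.499]
ft_force: [0.2, 0.9, 0.1]
width: 0.0002
{'time': 2.1, 'ee_pos': [0.5504, 0.2846, 0.0498], 'eef_rot': [0.502, 0.4989, -0.4997, 0.4994], 'ft_force': [0.2328, 0.9394, 0.1124], 'width': 0.0002, 'joint_positions': [-0.774, 0.4727, 0.2835, 1.6763, -0.1512, 1.0107, -0.4433]}
[[ 0.003  1.    -0.003]
 [ 0.002 -0.003 -1.   ]
 [-1.     0.003 -0.002]]
```

View pics/c2.png

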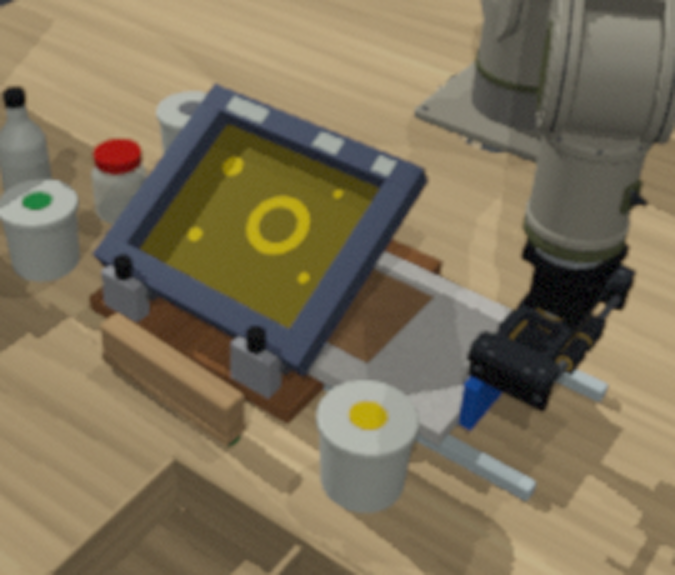

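The gripper is lined up outside the blue cleat at (480,400), clear of the yellow tub at (365,440). Pushing now.

```bash
python3 -m pendant '0 0 0.04 0 0 0;0 0 0.08 0 0 0;0 0 0.12 0 0 0;0 0 0.16 0 0 0;0 0 0.2 0 0 0;0 0 0.24 0 0 0;0 0 0.28 0 0 0;0 0 0.32 0 0 0';  python3 -m pendant '0 0 0.02 0 0 0;0 0 0.03 0 0 0;0 0 0.04 0 0 0;0 0 0.05 0 0 0'
```

```text
time: 2.95
ee_pos: [0.5489, 0.2039, 0.0476]
eef_rot: [0.501, 0.499, -0.501, 0.499]
ft_force: [0.7, 3.1, 2.4]
width: 0.0006
time: 3.35
ee_pos: [0.5489, 0.1923, 0.0475]
eef_rot: [0.501, 0.499, -0.5, 0.499]
ft_force: [1.2, 2.8, 0.6]
width: 0.0001
```

Steady sliding friction of about 3 N. I'll creep in until the force rises at the stop.

```bash
python3 -m pendant '0 0 0.01 0 0 0;0 0 0.02 0 0 0;0 0 0.03 0 0 0;0 0 0.03 0 0 0'; python3 -m pendant '0 0 0.01 0 0 0;0 0 0.02 0 0 0;0 0 0.02 0 0 0'
```

```text
time: 3.75
ee_pos: [0.5487, 0.1839, 0.0475]
eef_rot: [-0.501, -0.499, 0.501, -0.499]
ft_force: [0.6, 0.5, -0.2]
width: 0.0005
time: 4.05
ee_pos: [0.5486, 0.1814, 0.0475]
eef_rot: [0.501, 0.5, -0.5, 0.499]
ft_force: [2.0, 7.1, -2.5]
width: 0.0005
```

```bash
python3 -m pendant '0 0 0.01 0 0 0;0 0 0.02 0 0 0;0 0 0.02 0 0 0'; python3 -m pendant '0 0 0.01 0 0 0;0 0 0.02 0 0 0;0 0 0.02 0 0 0'
```

```text
time: 4.35
ee_pos: [0.5486, 0.1813, 0.0476]
eef_rot: [0.502, 0.502, -0.497, 0.499]
ft_force: [4.0, 22.3, -8.9]
width: 0.0007
time: 4.65
ee_pos: [0.5486, 0.1813, 0.0478]
eef_rot: [0.502, 0.504, -0.495, 0.499]
ft_force: [7.5, 36.7, -15.5]
width: 0.0004
```

The TCP has stopped at y=0.1813, where I predicted home (about 0.1815), and the force rose to 37 N, so the board is against its stop. Backing off and lifting.

```bash
python3 -m pendant '0 0 -0.04 0 0 0;0 0 -0.1 0 0 0;0 0 -0.2 0 0 0;0 0 -0.3 0 0 0;0 0 -0.35 0 0 0;0 0 -0.35 0 0 0'; python3 -m pendant '-0.15 0 0 0 0 0;-0.3 0 0 0 0 0;-0.5 0 0 0 0 0;-0.7 0 0 0 0 0;-0.9 0 0 0 0 0;-1 0 0 0 0 0;-1 0 0 0 0 0';python3 - <<'E'
from h import *
st(); a,_=snap('scene','s2'); snap('top','t2')
P,p,d=pts('s2'); h=cv2.cvtColor(p,cv2.COLOR_BGR2HSV)
b=(d>0)&(P[...,0]>.3)&(P[...,0]<.85)&(h[...,0]>105)&(h[...,0]<122)&(h[...,1]>140)&(p[...,0]>90)&(P[...,1]>.1)&(P[...,1]<.45)&(P[...,2]<.1)
print(b.sum(),np.percentile(P[b],[1,50,99],axis=0).round(4).tolist())
cv2.imwrite('pics/c3.png',cv2.resize(a[80:310,150:450],None,fx=2.5,fy=2.5,interpolation=cv2.INTER_CUBIC))
E
```

```text
time: 5.25
ee_pos: [0.5485, 0.2587, 0.0472]
eef_rot: [-0.5, -0.5, 0.5, -0.5]
ft_force: [-1.0, -0.8, 0.2]
width: 0.0003
time: 5.95
ee_pos: [0.5509, 0.2555, 0.3021]
eef_rot: [0.504, 0.498, -0.499, 0.499]
ft_force: [0.2, 0.1, 0.1]
width: 0.0007
{'time': 5.95, 'ee_pos': [0.5509, 0.2555, 0.3021], 'eef_rot': [0.5036, 0.4979, -0.4992, 0.4993], 'ft_force': [0.1914, 0.0564, 0.067], 'width': 0.0007, 'joint_positions': [-0.7763, 0.2605, 0.3343, 1.4056, -0.085, 1.4831, -0.4511]}
[[ 0.006  1.    -0.006]
 [ 0.003 -0.006 -1.   ]
 [-1.     0.006 -0.003]]
469 [[0.4915, 0.1568, 0.0327], [0.5665, 0.1693, 0.0724], [0.612, 0.1718, 0.083]]
```

View pics/c3.png

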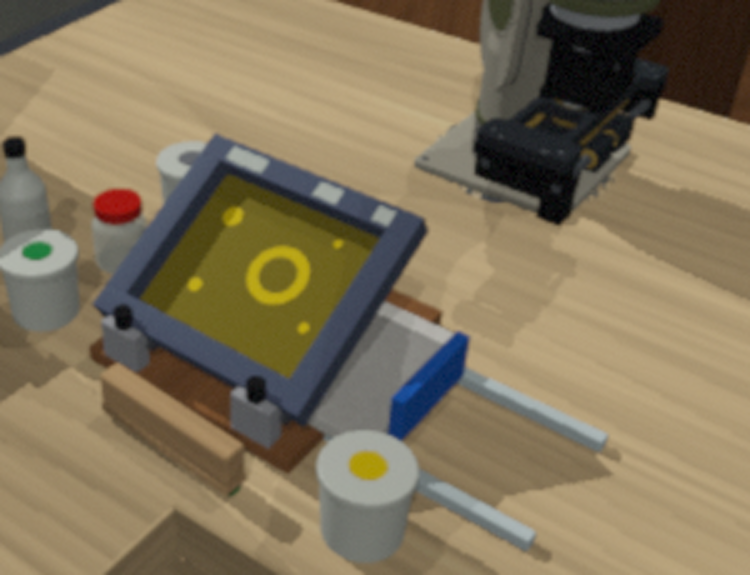

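The board is home: the cleat at (430,385) has its outer face at y=0.172. The screen is still half open and everything else is undisturbed. Moving over the front rail.

```bash
python3 -m pendant '0 -0.02 0.12 0 0 0;0 -0.05 0.26 0 0 0;0 -0.1 0.4 0 0 0;0 -0.13 0.55 0 0 0;0 -0.17 0.7 0 0 0;0 -0.2 0.85 0 0 0;0 -0.22 1 0 0 0;0 -0.22 1 0 0 0'; python3 -m pendant '0 0 0.1 0 0 0;0.1 0 0.2 0 0 0;0.2 0 0.2 0 0 0;0.26 0 0.2 0 0 0;0.3 0 0.2 0 0 0;0.3 0 0.2 0 0 0'; python3 - <<'E'
from h import *
st(); a,_=snap('scene','s3')
cv2.imwrite('pics/c4.png',cv2.resize(a[20:280,120:400],None,fx=2.3,fy=2.3,interpolation=cv2.INTER_CUBIC))
E
```

```text
time: 6.85
ee_pos: [0.4918, 0.0009, 0.2963]
eef_rot: [-0.502, -0.497, 0.504, -0.497]
ft_force: [0.3, -0.3, 0.4]
width: 0.0005
time: 7.45
ee_pos: [0.492, -0.0427, 0.2206]
eef_rot: [-0.5, -0.5, 0.502, -0.499]
ft_force: [-0.6, 0.4, 0.9]
width: 0.0005
{'time': 7.45, 'ee_pos': [0.492, -0.0427, 0.2206], 'eef_rot': [-0.4997, -0.5, 0.5018, -0.4985], 'ft_force': [-0.6493, 0.4055, 0.8819], 'width': 0.0005, 'joint_positions': [-0.5253, 0.0292, 0.5346, 1.8237, -0.0148, 1.2963, 0.0102]}
[[-0.004  1.    -0.003]
 [-0.001 -0.003 -1.   ]
 [-1.    -0.004  0.001]]
```

View pics/c4.png

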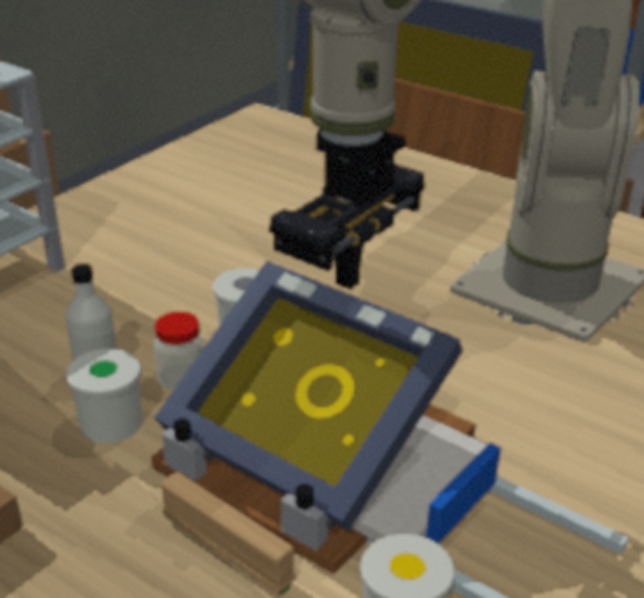

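The fingertips hang over the middle of the front rail at (345,280). Lowering gently along the rail's arc.

```bash
python3 -m pendant '0.04 0 0 0 0 0;0.08 0 0 0 0 0;0.11 0 0 0 0 0;0.13 0 0 0 0 0;0.15 0 0 0 0 0;0.17 -0.02 0 0 0 0;0.19 -0.04 0 0 0 0;0.21 -0.06 0 0 0 0'; python3 -m pendant '0.02 -0.015 0 0 0 0;0.04 -0.025 0 0 0 0;0.06 -0.035 0 0 0 0;0.08 -0.045 0 0 0 0'
```

```text
time: 8.3
ee_pos: [0.4784, -0.0427, 0.1702]
eef_rot: [0.501, 0.499, -0.5, 0.5]
ft_force: [3.6, 0.1, 2.4]
width: 0.0004
time: 8.7
ee_pos: [0.4663, -0.0426, 0.1495]
eef_rot: [-0.501, -0.5, 0.501, -0.499]
ft_force: [0.8, 0.2, 5.2]
width: 0.0005
```

```bash
python3 -m pendant '0.02 -0.01 0 0 0 0;0.04 -0.015 0 0 0 0;0.06 -0.02 0 0 0 0;0.08 -0.03 0 0 0 0;0.1 -0.035 0 0 0 0;0.12 -0.04 0 0 0 0;0.14 -0.045 0 0 0 0;0.16 -0.05 0 0 0 0'; python3 -m pendant '0.02 -0.005 0 0 0 0;0.04 -0.01 0 0 0 0;0.06 -0.015 0 0 0 0;0.07 -0.015 0 0 0 0'
```

```text
time: 9.5
ee_pos: [0.454, -0.0426, 0.1095]
eef_rot: [-0.501, -0.499, 0.501, -0.499]
ft_force: [-2.1, -0.2, 4.8]
width: 0.0002
time: 9.9
ee_pos: [0.4503, -0.0426, 0.092]
eef_rot: [-0.501, -0.499, 0.501, -0.499]
ft_force: [-2.8, 0.7, 3.7]
width: 0.0007
```

```bash
python3 -m pendant '0.015 0 0 0 0 0;0.03 0 0 0 0 0;0.04 0 0 0 0 0;0.05 0 0 0 0 0;0.055 0 0 0 0 0'; python3 -m pendant '0.01 0 0 0 0 0;0.02 0 0 0 0 0;0.02 0 0 0 0 0'
```

```text
time: 10.4
ee_pos: [0.4505, -0.0426, 0.0785]
eef_rot: [-0.501, -0.499, 0.501, -0.499]
ft_force: [-3.3, 1.0, 3.7]
width: 0.0
time: 10.7
ee_pos: [0.4508, -0.0426, 0.0769]
eef_rot: [0.501, 0.5, -0.501, 0.498]
ft_force: [-26.1, 1.4, 58.5]
width: 0.0004
```

The stop is reached at z=0.077, which matches flat. Lifting straight off and checking.

```bash
python3 -m pendant '-0.03 0 0 0 0 0;-0.08 0 0 0 0 0;-0.2 0 0 0 0 0;-0.4 0 0 0 0 0;-0.6 0 0 0 0 0;-0.6 0 0 0 0 0'; python3 - <<'E'
from h import *
st(); a,_=snap('scene','s4'); b,_=snap('top','t4')
P,p,d=pts('s4'); h=cv2.cvtColor(p,cv2.COLOR_BGR2HSV)
reg=(d>0)&(P[...,0]>.3)&(P[...,0]<.85)&(P[...,2]<.2)
b=reg&(h[...,0]>105)&(h[...,0]<122)&(h[...,1]>140)&(p[...,0]>90)&(P[...,1]>.1)&(P[...,1]<.45)&(P[...,2]<.1)
print(b.sum(),np.percentile(P[b],[1,50,99],axis=0).round(4).tolist())
o=reg&(h[...,0]>18)&(h[...,0]<36)&(h[...,1]>150)&(abs(P[...,1]+.045)<.11)&(P[...,2]>.03)&(P[...,0]>.45)&(P[...,0]<.66)
q=P[o]
for _ in range(4):
    c=q.mean(0); n=np.linalg.svd(q-c,full_matrices=False)[2][2]; n*=np.sign(n[2]); e=(q-c)@n; q=q[abs(e)<max(.003,2*e.std())]
print('mesh',len(q),c,n)
for f in('t0','t4'):
    P,p,d=pts(f);print(f,[P[v,u].round(3).tolist() for u,v in((150,151),(230,141))])
cv2.imwrite('pics/c5.png',cv2.resize(a[60:340,100:420],None,fx=2.1,fy=2.1,interpolation=cv2.INTER_CUBIC))
E
```

```text
time: 11.3
ee_pos: [0.4539, -0.0427, 0.2303]
eef_rot: [0.504, 0.497, -0.498, 0.501]
ft_force: [0.6, -0.3, -0.2]
width: 0.0003
{'time': 11.3, 'ee_pos': [0.4539, -0.0427, 0.2303], 'eef_rot': [0.504, 0.497, -0.4977, 0.5013], 'ft_force': [0.6086, -0.3005, -0.1743], 'width': 0.0003, 'joint_positions': [-0.5423, -0.094, 0.5121, 1.9038, 0.0459, 1.3095, -0.0469]}
[[ 0.01   1.    -0.003]
 [ 0.002 -0.003 -1.   ]
 [-1.     0.01  -0.002]]
427 [[0.4904, 0.1561, 0.0334], [0.5648, 0.1678, 0.0771], [0.6125, 0.1717, 0.0829]]
mesh 2347 [ 0.54083122 -0.0479005   0.05053506] [-1.54943926e-03 -9.76523253e-04  9.99998323e-01]
t0 [[0.706, 0.188, 0.088], [0.742, -0.021, 0.058]]
t4 [[0.705, 0.187, 0.091], [0.741, -0.021, 0.061]]
```

View pics/c5.png

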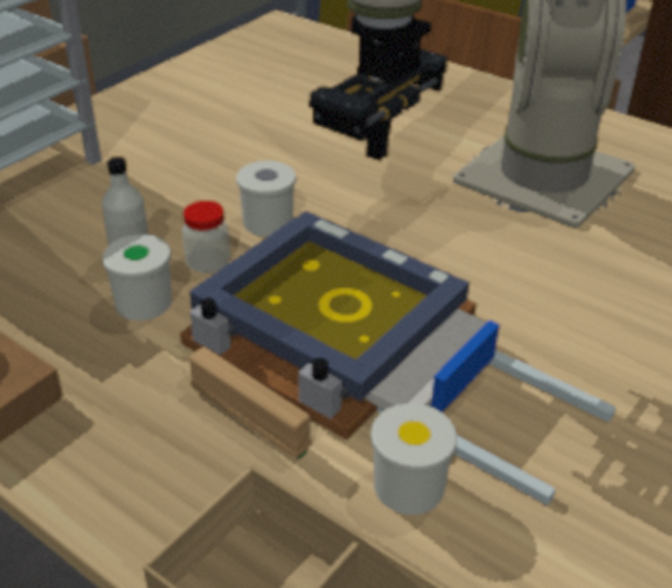

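The screen lies flat at (340,300), with its mesh tilted only about 0.002 rad. The cleat is at home and the loose items are all standing. The gripper is clear of everything, so I'm handing in.

```bash
python3 -c "
from bench import close_job
print(close_job())"
```

```text
the job is handed in; nothing more can be done
None
```

The press is ready for a print: the board is home against its stop and the screen lies flat on it. I handed the job in at about 11.4 s on the robot clock, well under the 48 s limit; the hand-in gives no verdict.

- **Board:** I pushed it by the blue cleat with shut fingers. It slid at about 3 N until the fingers stopped dead and the force rose to 37 N. The cleat's outer face measured y = 0.172, where home was expected, and stayed there after the screen came down.
- **Screen:** I pressed it down slowly with the fingertips along the rail's arc, at roughly 2 to 6 N, until it stopped at z = 0.077. I held it there with up to 58 N. The final camera check showed the mesh tilted only about 0.002 rad.
- **Surroundings:** In the last picture all the tubs, the jar, the bottle and the squeegee are standing. I measured positions only for the yellow tub and the squeegee, and both agree with the start to about 1 mm sideways. Their heights read 3 mm higher, which I take to be camera noise. The gripper ended clear, with its tips 15 cm above the rail.

No check failed.

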